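# Put the condiments into their matching holders

### The job

Tidy the worktop: put the salt shaker, the square spice jar, the coffee jar and the tea box away, each into the empty wooden holder whose shape and size match its foot, standing upright and flat on the holder's floor, inside the rim all round. Knock nothing over, leave the striped mug and the wooden pepper mill where they are, and let go of everything at the end.

Things in the scene. Friction and masses are not known exactly. Their poses are not given: they have to be found in the camera images.
- salt_mid (a point): Salt shaker with a clear body, white salt inside and a grey domed top: round, 44 mm diameter at its widest, 90 mm tall, narrower at the neck and top (34 mm). Stands upright, loose, about 0.1 kg. This point is its centre, half-way up (45 mm above its underside); z is its upright axis.
- spice_mid (a point): Square spice jar with a orange cap: 40 x 40 mm, 102 mm tall, straight sides (rounded corners), the cap's 38 mm square from 80 mm up. Stands upright, loose, about 0.14 kg. This point is its centre, half-way up (51 mm above its underside); x and y are square to its sides, z is its upright axis.
- coffee_mid (a point): Wide round glass jar of dark coffee with a dark brown to black lid: 65 mm diameter at most (63 mm lid, 62 x 58 mm body), 100 mm tall. Stands upright, loose, about 0.33 kg. This point is its centre, half-way up (50 mm above its underside); z is its upright axis.
- tea_mid (a point): Black oblong cardboard tea box: 48 mm along its x, 67 mm along its y, 76 mm tall. Stands upright, loose, about 0.07 kg. This point is its centre, half-way up (38 mm above its underside); z is its upright axis.
- holder_round_small: The smaller round wooden holder, an empty low dish with a cork floor: 60 mm inside diameter, 70 mm outside, 12 mm high outside, with walls 5 mm thick and a pocket floor 5 mm above the worktop (pocket 7 mm deep). Fixed to the worktop. Origin at the centre of its underside, on the worktop; z up.
- holder_round_large: The larger round wooden holder, an empty low dish with a cork floor: 81 mm inside diameter, 91 mm outside, 12 mm high outside, with walls 5 mm thick and a pocket floor 5 mm above the worktop (pocket 7 mm deep). Fixed to the worktop. Origin at the centre of its underside, on the worktop; z up.
- holder_square: The square wooden holder, an empty low tray with a cork floor: 56 x 56 mm inside, 66 x 66 mm outside, sides along its x and y, 12 mm high outside, with walls 5 mm thick and a pocket floor 5 mm above the worktop (pocket 7 mm deep). Fixed to the worktop. Origin at the centre of its underside, on the worktop; z up.
- holder_oblong: The oblong wooden holder, an empty low tray with a cork floor: inside 64 mm along its x and 83 mm along its y, 74 x 93 mm outside, 12 mm high outside, with walls 5 mm thick and a pocket floor 5 mm above the worktop (pocket 7 mm deep). Fixed to the worktop. Origin at the centre of its underside, on the worktop; z up.
- mug: Bystander: white mug with dark stripes, 90 mm wide, 120 mm over the handle, 88 mm tall, loose, behind the work. Origin at the centre of its underside.
- mill: Bystander: turned wooden pepper mill, 58 mm diameter, 160 mm tall, loose, behind the work. Origin at the centre of its underside.

How it is judged:
At the end, for the whole second after the job is handed in: Salt shaker in the small round holder, square spice jar in the square one, coffee jar in the large round one, tea box in the oblong one: each centre within 14 mm of its holder's centre sideways, resting on the pocket floor (height within about 3 mm), upright within 0.12 rad (horizontal distance between salt_mid and holder_round_small below 0.014 m and z of salt_mid in the frame of holder_round_small between 0.047 and 0.0535 m and angle between each of salt_mid, spice_mid, coffee_mid, tea_mid's own z axis and vertical below 0.12 rad and horizontal distance between spice_mid and holder_square below 0.014 m and z of spice_mid in the frame of holder_square between 0.053 and 0.0595 m and horizontal distance between coffee_mid and holder_round_large below 0.014 m and z of coffee_mid in the frame of holder_round_large between 0.052 and 0.0585 m and horizontal distance between tea_mid and holder_oblong below 0.014 m and z of tea_mid in the frame of holder_oblong between 0.04 and 0.0465 m); the robot touches nothing.
It fails at once if the striped mug is pushed more than 30 mm or tipped (distance of mug from where it was at the start of the episode above 0.03 m or angle between mug's own z axis and vertical above 0.5 rad).
It fails at once if the pepper mill is pushed more than 30 mm or tipped (distance of mill from where it was at the start of the episode above 0.03 m or angle between mill's own z axis and vertical above 0.5 rad).
It fails at once if one of the four things is knocked over (angle between any of salt_mid, spice_mid, coffee_mid, tea_mid's own z axis and vertical above 0.8 rad).
It also fails if it takes over 112 s, if anything falls off the work surface, if the arm or the gripper's body presses on something with over 40 N, if the wrist force passes 120 N, or if a joint passes its speed limit or range.

### The arm

A 6-joint arm with a two-finger parallel gripper is mounted at the origin on a cart in front of the work surface, level with it; the furniture and walls round the work are solid. World frame = base frame: x ahead of the robot, y to its left, z up, the work surface at z = 0. Lengths are in m, angles in rad, forces in N, time in s.
With the tool pointing down it reaches from about 0.25 to 0.775 m from the base axis. Payload 4 kg.
Tool frame: the origin (TCP) lies at the centre of the arm's flange, where the gripper is bolted on; the fingertips stand 199 mm ahead of it and the grasp point (between the pads) lies 180 mm ahead of it (robot.tcp_to_tips is the z of the fingertips in the tool frame, in m); z points along the fingers, y is the line along which they close (so a half turn about z gives the same grasp; the last joint's range is limited). The gripper opens to 94 mm and grips with 3 to 60 N. Pads are 16 mm wide; open, the fingers measure 119 mm over their backs; the gripper's body (75 mm by 177 mm) begins 78 mm behind the grasp point.
Start: joints at [-1.415, 0.087, 1.371, -0, 1.684, -0.103], TCP at [0.141, -0.532, 0.405] pointing down, gripper open.
Joint ranges: [-3.1, 3.1], [-0.76, 2.03], [0.27, 2.55], [-1.08, 4.22], [0.17, 2.65], [-2.57, 2.57]. Speed limits (rad/s): [2.79, 2.79, 3.14, 3.14, 3.14, 3.14].

### API

Orientations are given as [roll, pitch, yaw] about the fixed x, y, z axes, in that order (R = Rz(yaw) Ry(pitch) Rx(roll)).
In Python, from bench import robot gives the robot as it stands.
- The arm moves only by the tool play_rows, never from a script. Its arguments are lists of equal length, an entry for each row: "translation": the shift along the tool's x, y, z scaled (see below), a list of three; "twist": the turn, a rotation vector about the tool's x, y, z scaled (see below), a list of three; "gripper": the opening, from -1 (shut) to 1 (fully open). A call has 1 to 8 rows; each row shifts and turns the commanded pose from where the row before left it, along the tool's axes as they then stand; what a row does not reach is not made up. The controller multiplies each number of a shift by 0.04 m and each number of a turn by 0.1 rad. A row lasts 1/10 s, in which the tool goes at most 50 mm and 8.59 degrees, less where a joint would pass 70% of its speed; a pose out of reach is approached as far as the arm can. A call with a number of a shift or a turn outside -1 to 1 is refused whole. A call with a gripper value outside its range is refused whole. The fingers move at their own pace and stop on an object; the grip force is fixed at half the most. Time passes only in rows, so rows that do not move let the fingers close. It gives the time, the measured TCP pose, the force, the opening and the grip force at its end, in the units of the state.
- robot.get_obs(): the state, without advancing time (a new reading comes with each control period).
- robot.snapshot(name): name is "scene" or "top"; returns the picture (420x560x3 uint8, red, green, blue); there is no depth.
- robot.camera_model(name): a dict with "camera_matrix" (3x3 intrinsics, pixels), "rvec" (rotation vector, rad) and "tvec" (3), from world to camera coordinates, as OpenCV has them. Camera axes: x right, y down, z forward; pixel columns grow to the right and rows downward; lengths in m; the calibration is good to about 2 mm. A picture is of the moment at which its call begins. camera_model takes no time and is no camera call.
- robot.close_job(): hands the job in; it is judged then, once.
Trained networks look in the newest picture that a camera, given by its name, has taken for a name from the list of things; names that differ only in an ending like _2 or _b are one class to them, and where a whole thing is asked for, a point or a joint stands for the part that bears it (a point fixed in the world has none). Each returns a list of dicts, best first, with "score" (0 to 1); they miss things now and then, are a little off and sometimes report something else, mostly with a low value. They report only what shows in the picture. A call takes as long as a camera call.
- robot.recognise(name, camera): "centre" ([x, y, z] in m, in world coordinates, good to about 4 mm: the middle of the surface that is visible of it).
- robot.spot_point(name, camera): "centre" ([x, y, z] in m, in world coordinates, good to about 4 mm: a listed point, or the origin of a listed thing).
The state is a dict: "time": time; "joint_positions": joint angles; "qvel": joint speeds; "joint_torque": joint torques, N m; "tool_pos": TCP position; "ee_rot": TCP orientation; "wrist_force": force on the tool from outside, world axes, zero at the start; "wrist_torque": the same for the moment, N m; "width": finger opening in m; "finger_force": force on a finger pad.
Only numpy, scipy, OpenCV 4.12 (cv2) and the standard library are available. Lean on these libraries where they do the work, as an engineer would, in place of code of your own. Each camera call takes 0.05 s, during which the arm holds its last target. There are 200 camera calls.

## Working session

There is one attempt and no reset: what is moved stays moved. The work goes in short steps, Python scripts to look and compute and a tool call to move; the robot and the scene stay as the last step left them, time stands still between calls to the robot, and variables do not carry over. Pictures are saved under pics/ and viewed, at most 14 in all, crops included, and the job is handed in when it is done.

Besides the shell and the picture viewer there is one more tool, called after "Request:" as a command line: name --argument value ..., lists and objects as JSON in quotes. play_rows: Moves the arm, as the interface text tells. Its arguments: {"type":"object","properties":{"translation":{"type":"array","items":{"type":"array","items":{"type":"number","minimum":-1,"maximum":1}}},"twist":{"type":"array","items":{"type":"array","items":{"type":"number","minimum":-1,"maximum":1}}},"gripper":{"type":"array","items":{"type":"number"}}},"required":["translation","twist","gripper"]}

```bash
mkdir -p pics; ls; python3 - <<'E'
from bench import robot
import cv2,numpy as np
o=robot.get_obs();print(o['tool_pos'],o['ee_rot'],o['width'],o['time'])
for c in ("top","scene"):
    cv2.imwrite(f"pics/{c}0.png",robot.snapshot(c)[:,:,::-1])
    m=robot.camera_model(c);print(c,m['camera_matrix'][0],(-cv2.Rodrigues(np.array(m['rvec']))[0].T@np.array(m['tvec'])))
    for n in "salt_mid spice_mid coffee_mid tea_mid holder_round_small holder_round_large holder_square holder_oblong mug mill".split():
        print(n,[(np.round(d['centre'],3).tolist(),round(d['score'],2)) for d in robot.spot_point(n,c)][:3])
E
```

```text
pics
[ 0.14073088 -0.53157723  0.40350514] [-3.13940873e+00 -1.91055664e-04  2.58803027e-01] 0.09415970442264474 0.0
top [460.2183257    0.         277.08932576] [ 0.37002685 -0.06432442  1.23619388]
salt_mid [([0.542, -0.376, 0.046], 0.49)]
spice_mid [([0.624, -0.171, 0.051], 0.56)]
coffee_mid [([0.642, 0.063, 0.049], 0.82)]
tea_mid [([0.48, 0.087, 0.043], 0.59)]
holder_round_small [([0.418, -0.292, 0.0], 0.64)]
holder_round_large [([0.46, -0.11, -0.001], 0.83)]
holder_square [([0.407, 0.266, -0.001], 0.73), ([0.762, 0.183, 0.002], 0.5)]
holder_oblong [([0.566, 0.252, 0.002], 0.65), ([0.782, -0.033, 0.001], 0.16)]
mug [([0.783, -0.034, 0.001], 0.84)]
mill [([0.764, 0.182, -0.002], 0.78), ([0.404, 0.263, -0.001], 0.26)]
scene [534.85327591   0.         275.57588376] [-0.02692349  0.8238452   0.96956871]
salt_mid [([0.537, -0.372, 0.045], 0.84), ([0.761, 0.182, 0.002], 0.27)]
spice_mid [([0.62, -0.173, 0.051], 0.68), ([0.538, -0.372, 0.045], 0.57)]
coffee_mid [([0.648, 0.058, 0.05], 0.6)]
tea_mid [([0.482, 0.082, 0.039], 0.77)]
holder_round_small [([0.416, -0.293, 0.0], 0.83), ([0.783, -0.029, 0.004], 0.37)]
holder_round_large [([0.458, -0.109, 0.004], 0.97)]
holder_square [([0.409, 0.266, -0.003], 0.95)]
holder_oblong [([0.566, 0.252, -0.0], 0.95), ([0.482, 0.081, 0.038], 0.38)]
mug [([0.785, -0.03, 0.004], 0.91)]
mill [([0.763, 0.182, 0.001], 0.83)]
```

View pics/top0.png

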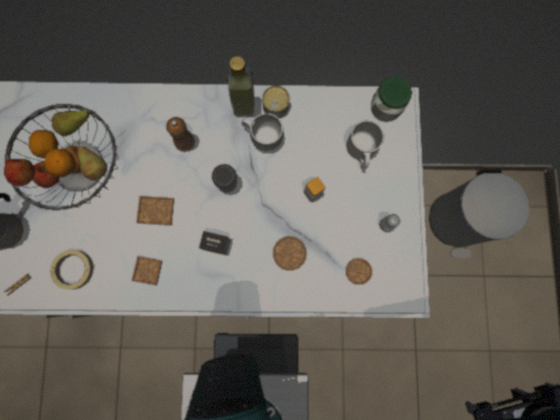

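View pics/scene0.png

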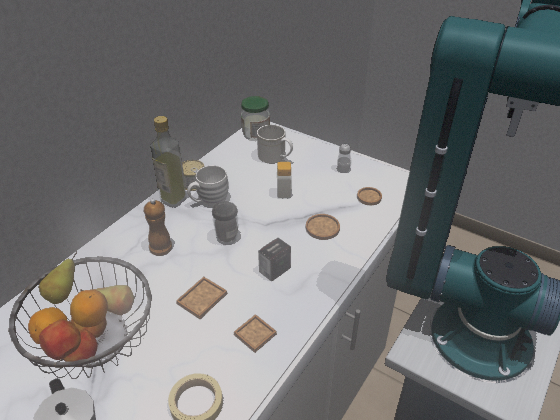

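The top view shows salt at (390,222), spice (315,187), coffee (224,178) and tea (215,242). The holders are small round (359,271), large round (290,253), square (147,270) and oblong (155,210). These agree with the network reports. Next I need the yaws.

```bash
cat > h.py <<'E'
import cv2,numpy as np
from bench import robot
def rectify(img,cam,cx,cy,z,half=0.07,s=2000):
    """patch of plane z around (cx,cy); pixel u -> y falling, v -> x falling; s px/m"""
    m=robot.camera_model(cam);P=np.array([[cx+a,cy+b,z] for a,b in((half,half),(half,-half),(-half,-half),(-half,half))])
    p=cv2.projectPoints(P,np.array(m['rvec']),np.array(m['tvec']),np.array(m['camera_matrix']),None)[0].reshape(-1,2)
    n=int(2*half*s);H=cv2.getPerspectiveTransform(p.astype(np.float32),np.float32([[0,0],[n,0],[n,n],[0,n]]))
    return cv2.warpPerspective(img,H,(n,n),flags=cv2.INTER_CUBIC)
def rect(patch,mask,cx,cy,half=0.07,s=2000):
    k,l,st,c=cv2.connectedComponentsWithStats(mask.astype(np.uint8));i=1+np.argmax(st[1:,4])
    q=cv2.findContours((l==i).astype(np.uint8),0,1)[0][0].reshape(-1,2)
    w=np.stack([cx+half-q[:,1]/s,cy+half-q[:,0]/s],1)
    (c,d,a)=cv2.minAreaRect((w*1000).astype(np.float32))
    return np.round(c,1),np.round(d,1),round(a,1)   # mm; first side along angle a from x
E
python3 - <<'E'
from h import *
img=robot.snapshot("top");tiles=[]
T={'tea':(.481,.085,.076),'spice':(.622,-.172,.102),'sq':(.408,.266,.012),'ob':(.566,.252,.012),'rs':(.417,-.292,.012),'rl':(.459,-.11,.012)}
for n,(x,y,z) in T.items():
    p=rectify(img,"top",x,y,z);hsv=cv2.cvtColor(p,cv2.COLOR_RGB2HSV)
    if n=='tea': mk=p.max(2)<75
    elif n=='spice': mk=(hsv[...,1]>140)&(hsv[...,2]>110)
    else: mk=hsv[...,1]>70
    mk=cv2.morphologyEx(mk.astype(np.uint8),cv2.MORPH_OPEN,np.ones((5,5)))
    print(n,*rect(p,mk,x,y))
    q=p.copy();cs=cv2.findContours(mk,0,1)[0];cv2.drawContours(q,cs,-1,(0,255,0),1);tiles.append(cv2.resize(q,(260,260)))
cv2.imwrite("pics/t.png",np.vstack([np.hstack(tiles[:3]),np.hstack(tiles[3:])])[:,:,::-1])
E
```

```text
tea [477.2  79.3] [71.4 43.5] 77.7
spice [ 620.1 -172. ] [36.3 36. ] 35.0
sq [409.4 264. ] [65.4 63.9] 80.3
ob [569.4 251.5] [92.7 72.8] 86.7
rs [ 412.3 -293.2] [66.5 66.5] 45.0
rl [ 458.5 -110.8] [86.5 87. ] 90.0
```

View pics/t.png

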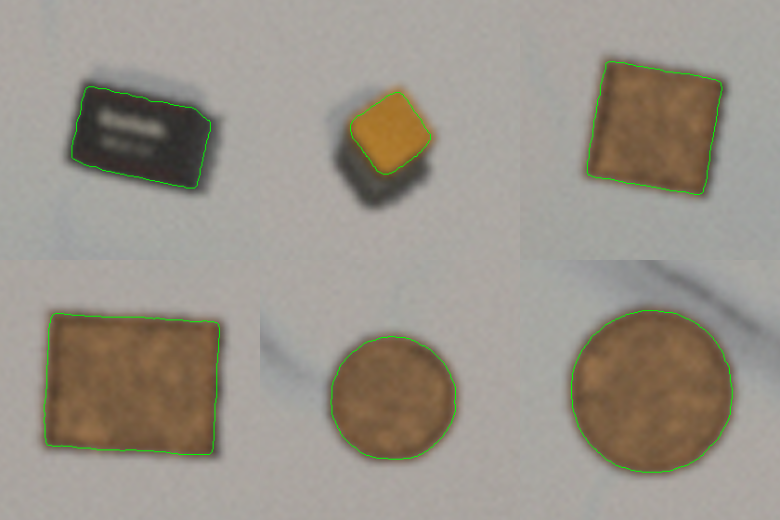

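The tiles show the tea, spice, square, oblong, small round and large round outlines, all cleanly contoured. Yaws are about -12.3° for tea, 35° for spice, -9.7° for the square holder and -3.3° for the oblong one. Moving over the salt first.

```bash
cat > plan.py <<'E'
import sys,numpy as np
from bench import robot
# plan.py x y grasp_z yaw_deg : units of moves from the measured pose (turn first, then shift in the turned frame)
x,y,z,a=map(float,sys.argv[1:5]);o=robot.get_obs();p=o['tool_pos'];w=o['ee_rot'][2];t=np.radians(a)
d=np.array([x,y,z+.18])-p;c,s=np.cos(t),np.sin(t)
dw=(t-w+np.pi)%(2*np.pi)-np.pi
print('t',round(o['time'],2),'grasp at',np.round(p-[0,0,.18],4),'yaw',round(np.degrees(w),1),'rp',np.round(o['ee_rot'][:2],3),'width',round(o['width'],4),'F',np.round(o['wrist_force'],1))
print('twist_z',round(-dw/.1,2),'shift x,y,z',np.round(np.array([c*d[0]+s*d[1],s*d[0]-c*d[1],-d[2]])/.04,2))
E
```

Request:
play_rows --translation '[[0.5, -0.1, 0], [1, -0.1, 0], [1, -0.1, 0], [1, -0.1, 0], [1, -0.1, 0], [1, -0.1, 0], [1, -0.1, 0], [1, -0.1, 0]]' --twist '[[0, 0, 0], [0, 0, 0], [0, 0, 0], [0, 0, 0], [0, 0, 0], [0, 0, 0], [0, 0, 0], [0, 0, 0]]' --gripper '[1, 1, 1, 1, 1, 1, 1, 1]'

```text
time: 1.95
tool_pos: [0.424, -0.4231, 0.4048]
ee_rot: [3.141, 0.0, 0.259]
wrist_force: [-0.6, -0.4, -0.3]
width: 0.0939
finger_force: 0.0
```

Request:
play_rows --translation '[[1, -0.15, 0], [1, -0.15, 0], [0.8, -0.1, 0], [0.35, -0.05, 0], [0, 0, 0], [0, 0, 0], [0, 0, 0]]' --twist '[[0, 0, 0], [0, 0, 0], [0, 0, 0], [0, 0, 0], [0, 0, 0], [0, 0, 0], [0, 0, 0]]' --gripper '[1, 1, 1, 1, 1, 1, 1]'

```text
time: 2.65
tool_pos: [0.5385, -0.3753, 0.405]
ee_rot: [3.141, 0.001, 0.257]
wrist_force: [0.0, 0.5, -0.4]
width: 0.094
finger_force: 0.0
```

```bash
python3 plan.py .540 -.374 .043 14.8
```

```text
t 2.65 grasp at [ 0.5385 -0.3753  0.225 ] yaw 14.7 rp [3.141e+00 1.000e-03] width 0.094 F [ 0.   0.5 -0.4]
twist_z -0.01 shift x,y,z [ 0.05 -0.02  4.55]
```

Request:
play_rows --translation '[[0.05, 0, 0.5], [0, 0, 1], [0, 0, 1], [0, 0, 1], [0, 0, 0.7], [0, 0, 0.35], [0, 0, 0], [0, 0, 0]]' --twist '[[0, 0, 0], [0, 0, 0], [0, 0, 0], [0, 0, 0], [0, 0, 0], [0, 0, 0], [0, 0, 0], [0, 0, 0]]' --gripper '[1, 1, 1, 1, 1, 1, 1, 1]'

```text
time: 3.45
tool_pos: [0.5416, -0.3747, 0.2245]
ee_rot: [3.139, -0.001, 0.258]
wrist_force: [0.6, -0.1, 0.7]
width: 0.0941
finger_force: 0.0
```

Request:
play_rows --translation '[[0, 0, 0], [0, 0, 0], [0, 0, 0], [0, 0, 0], [0, 0, 0], [0, 0, 0], [0, 0, 0], [0, 0, 0]]' --twist '[[0, 0, 0], [0, 0, 0], [0, 0, 0], [0, 0, 0], [0, 0, 0], [0, 0, 0], [0, 0, 0], [0, 0, 0]]' --gripper '[-1, -1, -1, -1, -1, -1, -1, -1]'

```text
time: 4.25
tool_pos: [0.5417, -0.3736, 0.2226]
ee_rot: [-3.141, 0.0, 0.259]
wrist_force: [-0.1, 1.1, 0.7]
width: 0.041
finger_force: 30.0
```

```bash
python3 plan.py .415 -.2925 .050 14.8
```

```text
t 4.25 grasp at [ 0.5417 -0.3736  0.0426] yaw 14.8 rp [-3.141  0.   ] width 0.041 F [-0.1  1.1  0.7]
twist_z 0.01 shift x,y,z [-2.54 -2.77 -0.18]
```

Request:
play_rows --translation '[[0, 0, -0.5], [0, 0, -0.75], [-0.5, -0.5, -0.25], [-0.75, -0.8, 0], [-0.75, -0.8, 0], [-0.4, -0.5, 0], [-0.14, -0.17, 0], [0, 0, 0]]' --twist '[[0, 0, 0], [0, 0, 0], [0, 0, 0], [0, 0, 0], [0, 0, 0], [0, 0, 0], [0, 0, 0], [0, 0, 0]]' --gripper '[-1, -1, -1, -1, -1, -1, -1, -1]'

```text
time: 5.05
tool_pos: [0.4147, -0.2924, 0.2829]
ee_rot: [3.141, -0.0, 0.259]
wrist_force: [-0.0, 0.2, -1.2]
width: 0.041
finger_force: 30.0
```

```bash
python3 plan.py .4155 -.2925 .048 14.8; python3 - <<'E'
from h import *
for c in("top","scene"):
    im=robot.snapshot(c)
    if c=="scene": cv2.imwrite("pics/s1.png",cv2.resize(im[100:260,280:440],(640,640))[:600,:,::-1])
    for n in("salt_mid","holder_round_small"):print(c,n,[(np.round(d['centre'],3).tolist(),round(d['score'],2)) for d in robot.spot_point(n,c)][:2])
E
```

```text
t 5.05 grasp at [ 0.4147 -0.2924  0.1029] yaw 14.8 rp [ 3.141 -0.   ] width 0.041 F [-0.   0.2 -1.2]
twist_z 0.0 shift x,y,z [0.02 0.01 1.37]
top salt_mid []
top holder_round_small []
scene salt_mid [([0.411, -0.293, 0.106], 0.51)]
scene holder_round_small [([0.415, -0.295, 0.001], 0.57)]
```

Request:
play_rows --translation '[[0.05, 0, 0.4], [0, 0, 0.5], [0, 0, 0.25], [0, 0, 0.1], [0, 0, 0.1], [0, 0, 0], [0, 0, 0]]' --twist '[[0, 0, 0], [0, 0, 0], [0, 0, 0], [0, 0, 0], [0, 0, 0], [0, 0, 0], [0, 0, 0]]' --gripper '[-1, -1, -1, -1, -1, -1, -1]'

```text
time: 6.05
tool_pos: [0.4173, -0.2924, 0.2294]
ee_rot: [3.14, -0.001, 0.259]
wrist_force: [-0.2, 0.3, -1.1]
width: 0.0409
finger_force: 30.0
```

Request:
play_rows --translation '[[0, 0, 0], [0, 0, 0], [0, 0, 0], [0, 0, 0], [0, 0, 0], [0, 0, 0], [0, 0, 0]]' --twist '[[0, 0, 0], [0, 0, 0], [0, 0, 0], [0, 0, 0], [0, 0, 0], [0, 0, 0], [0, 0, 0]]' --gripper '[1, 1, 1, 1, 1, 1, 1]'

```text
time: 6.75
tool_pos: [0.417, -0.2922, 0.2287]
ee_rot: [-3.142, 0.0, 0.259]
wrist_force: [0.2, -0.5, 0.4]
width: 0.0925
finger_force: 0.0
```

Request:
play_rows --translation '[[0, 0, -0.3], [0, 0, -0.7], [0, 0, -1], [0, 0, -1], [0, 0, -1], [0, 0, -0.5], [0, 0, 0], [0, 0, 0]]' --twist '[[0, 0, 0], [0, 0, 0], [0, 0, 0], [0, 0, 0], [0, 0, 0], [0, 0, 0], [0, 0, 0], [0, 0, 0]]' --gripper '[1, 1, 1, 1, 1, 1, 1, 1]'

```text
time: 7.55
tool_pos: [0.4169, -0.2921, 0.4088]
ee_rot: [3.141, -0.0, 0.259]
wrist_force: [0.2, 0.2, -0.5]
width: 0.0939
finger_force: 0.0
```

```bash
python3 plan.py .621 -.172 .055 35; python3 - <<'E'
from h import *
for c in("top","scene"):
    im=robot.snapshot(c)
    for n in("salt_mid","holder_round_small","spice_mid"):print(c,n,[(np.round(d['centre'],3).tolist(),round(d['score'],2)) for d in robot.spot_point(n,c)][:2])
E
```

```text
t 7.55 grasp at [ 0.4169 -0.2921  0.2288] yaw 14.8 rp [ 3.141 -0.   ] width 0.0939 F [ 0.2  0.2 -0.5]
twist_z -3.52 shift x,y,z [5.9  0.47 4.34]
top salt_mid []
top holder_round_small []
top spice_mid [([0.625, -0.173, 0.051], 0.56)]
scene salt_mid [([0.416, -0.293, 0.051], 0.76)]
scene holder_round_small [([0.415, -0.292, 0.0], 0.64), ([0.57, 0.253, -0.001], 0.58)]
scene spice_mid [([0.62, -0.174, 0.052], 0.78)]
```

Request:
play_rows --translation '[[0, 0, 0], [0, 0, 0], [0, 0, 0], [0, 0, 0], [0.6, 0.1, 0], [1, 0.1, 0], [1, 0.1, 0], [1, 0.1, 0]]' --twist '[[0, 0, -0.8], [0, 0, -1], [0, 0, -1], [0, 0, -0.72], [0, 0, 0], [0, 0, 0], [0, 0, 0], [0, 0, 0]]' --gripper '[1, 1, 1, 1, 1, 1, 1, 1]'

```text
time: 8.75
tool_pos: [0.5453, -0.222, 0.4084]
ee_rot: [-3.142, 0.0, 0.61]
wrist_force: [-0.1, 0.1, -0.1]
width: 0.094
finger_force: 0.0
```

Request:
play_rows --translation '[[1, 0.07, 0], [0.9, 0, 0], [0.4, 0, 0], [0, 0, 0.7], [0, 0, 1], [0, 0, 0.3], [0, 0, 0], [0, 0, 0]]' --twist '[[0, 0, 0], [0, 0, 0], [0, 0, 0], [0, 0, 0], [0, 0, 0], [0, 0, 0], [0, 0, 0], [0, 0, 0]]' --gripper '[1, 1, 1, 1, 1, 1, 1, 1]'

```text
time: 9.55
tool_pos: [0.6212, -0.1728, 0.3301]
ee_rot: [3.14, -0.001, 0.61]
wrist_force: [0.3, 0.0, 0.6]
width: 0.0938
finger_force: 0.0
```

```bash
python3 plan.py .6215 -.1725 .055 35
```

```text
t 9.55 grasp at [ 0.6212 -0.1728  0.1501] yaw 35.0 rp [ 3.14e+00 -1.00e-03] width 0.0938 F [0.3 0.  0.6]
twist_z -0.01 shift x,y,z [ 0.01 -0.    2.38]
```

Request:
play_rows --translation '[[0, 0, 0.5], [0, 0, 0.8], [0, 0, 0.7], [0, 0, 0.38], [0, 0, 0], [0, 0, 0], [0, 0, 0]]' --twist '[[0, 0, 0], [0, 0, 0], [0, 0, 0], [0, 0, 0], [0, 0, 0], [0, 0, 0], [0, 0, 0]]' --gripper '[1, 1, 1, 1, 1, 1, 1]'

```text
time: 10.25
tool_pos: [0.622, -0.1726, 0.2363]
ee_rot: [3.138, -0.003, 0.611]
wrist_force: [0.1, -0.4, -0.1]
width: 0.0941
finger_force: 0.0
```

Request:
play_rows --translation '[[0, 0, 0], [0, 0, 0], [0, 0, 0], [0, 0, 0], [0, 0, 0], [0, 0, 0], [0, 0, 0], [0, 0, 0]]' --twist '[[0, 0, 0], [0, 0, 0], [0, 0, 0], [0, 0, 0], [0, 0, 0], [0, 0, 0], [0, 0, 0], [0, 0, 0]]' --gripper '[-1, -1, -1, -1, -1, -1, -1, -1]'

```text
time: 11.05
tool_pos: [0.6212, -0.1723, 0.2334]
ee_rot: [3.141, 0.0, 0.611]
wrist_force: [0.6, 0.4, 0.2]
width: 0.0398
finger_force: 30.0
```

```bash
python3 plan.py .4085 .265 .061 80.3
```

```text
t 11.05 grasp at [ 0.6212 -0.1723  0.0534] yaw 35.0 rp [3.141 0.   ] width 0.0398 F [0.6 0.4 0.2]
twist_z -7.91 shift x,y,z [ 9.88 -7.08 -0.19]
```

Request:
play_rows --translation '[[0, 0, -0.5], [0, 0, -1], [0, 0, -1], [0, 0, -0.7], [0, 0, -0.3], [0, 0, 0], [0, 0, 0], [0, 0, 0]]' --twist '[[0, 0, -0.95], [0, 0, -1], [0, 0, -1], [0, 0, -1], [0, 0, -1], [0, 0, -1], [0, 0, -1], [0, 0, -0.96]]' --gripper '[-1, -1, -1, -1, -1, -1, -1, -1]'

```text
time: 11.85
tool_pos: [0.6211, -0.1722, 0.3732]
ee_rot: [-3.141, -0.0, 1.406]
wrist_force: [-0.5, 0.3, -1.2]
width: 0.0398
finger_force: 30.0
```

Request:
play_rows --translation '[[0.5, -0.3, 0], [0.8, -0.6, 0], [0.9, -0.65, 0], [0.9, -0.65, 0], [0.9, -0.65, 0], [0.9, -0.65, 0], [0.9, -0.65, 0], [0.9, -0.65, 0]]' --twist '[[0, 0, 0], [0, 0, 0], [0, 0, 0], [0, 0, 0], [0, 0, 0], [0, 0, 0], [0, 0, 0], [0, 0, 0]]' --gripper '[-1, -1, -1, -1, -1, -1, -1, -1]'

```text
time: 12.65
tool_pos: [0.4757, 0.1256, 0.3732]
ee_rot: [-3.141, -0.0, 1.401]
wrist_force: [1.5, 0.8, -1.9]
width: 0.0401
finger_force: 30.0
```

Request:
play_rows --translation '[[0.9, -0.65, 0], [0.9, -0.65, 0], [0.8, -0.6, 0], [0.4, -0.3, 0], [0.18, -0.08, 0], [0, 0, 0], [0, 0, 0]]' --twist '[[0, 0, 0], [0, 0, 0], [0, 0, 0], [0, 0, 0], [0, 0, 0], [0, 0, 0], [0, 0, 0]]' --gripper '[-1, -1, -1, -1, -1, -1, -1]'

```text
time: 13.35
tool_pos: [0.4089, 0.2643, 0.3732]
ee_rot: [3.141, 0.001, 1.401]
wrist_force: [0.6, 0.3, -0.9]
width: 0.0397
finger_force: 30.0
```

```bash
python3 plan.py .4085 .265 .061 80.3;python3 - <<'E'
from h import *
for c in("top","scene"):
    im=robot.snapshot(c)
    for n in("spice_mid","holder_square"):print(c,n,[(np.round(d['centre'],3).tolist(),round(d['score'],2)) for d in robot.spot_point(n,c)][:2])
E
```

```text
t 13.35 grasp at [0.4089 0.2643 0.1932] yaw 80.3 rp [3.141e+00 1.000e-03] width 0.0397 F [ 0.6  0.3 -0.9]
twist_z -0.01 shift x,y,z [ 0.02 -0.01  3.31]
top spice_mid [([0.41, 0.264, 0.19], 0.82)]
top holder_square [([0.404, 0.265, 0.0], 0.89)]
scene spice_mid [([0.405, 0.264, 0.19], 0.9)]
scene holder_square []
```

Request:
play_rows --translation '[[0, 0, 0.5], [0, 0, 1], [0, 0, 1], [0, 0, 0.5], [0, 0, 0.2], [0, 0, 0.13], [0, 0, 0], [0, 0, 0]]' --twist '[[0, 0, 0], [0, 0, 0], [0, 0, 0], [0, 0, 0], [0, 0, 0], [0, 0, 0], [0, 0, 0], [0, 0, 0]]' --gripper '[-1, -1, -1, -1, -1, -1, -1, -1]'

```text
time: 14.45
tool_pos: [0.4091, 0.2652, 0.2418]
ee_rot: [3.139, -0.002, 1.402]
wrist_force: [1.1, 0.1, -1.0]
width: 0.04
finger_force: 30.0
```

Request:
play_rows --translation '[[0, 0, 0], [0, 0, 0], [0, 0, 0], [0, 0, 0], [0, 0, 0], [0, 0, 0], [0, 0, 0]]' --twist '[[0, 0, 0], [0, 0, 0], [0, 0, 0], [0, 0, 0], [0, 0, 0], [0, 0, 0], [0, 0, 0]]' --gripper '[1, 1, 1, 1, 1, 1, 1]'

```text
time: 15.15
tool_pos: [0.4085, 0.2649, 0.2402]
ee_rot: [-3.142, 0.0, 1.402]
wrist_force: [0.4, 1.0, -0.1]
width: 0.0918
finger_force: 0.0
```

Request:
play_rows --translation '[[0, 0, -0.3], [0, 0, -0.7], [0, 0, -1], [0, 0, -1], [0, 0, -0.7], [0, 0, -0.3], [0, 0, 0], [0, 0, 0]]' --twist '[[0, 0, 0], [0, 0, 0], [0, 0, 0], [0, 0, 0], [0, 0, 0], [0, 0, 0], [0, 0, 0], [0, 0, 0]]' --gripper '[1, 1, 1, 1, 1, 1, 1, 1]'

```text
time: 15.95
tool_pos: [0.4083, 0.2648, 0.3989]
ee_rot: [-3.14, 0.001, 1.402]
wrist_force: [0.1, -0.5, -0.0]
width: 0.094
finger_force: 0.0
```

```bash
python3 plan.py .480 .083 .045 77.7;python3 - <<'E'
from h import *
for c in("top","scene"):
    im=robot.snapshot(c)
    for n in("spice_mid","tea_mid","salt_mid"):print(c,n,[(np.round(d['centre'],3).tolist(),round(d['score'],2)) for d in robot.spot_point(n,c)][:2])
E
```

```text
t 15.95 grasp at [0.4083 0.2648 0.2189] yaw 80.3 rp [-3.14e+00  1.00e-03] width 0.094 F [ 0.1 -0.5 -0. ]
twist_z 0.46 shift x,y,z [-4.06  2.72  4.35]
top spice_mid [([0.41, 0.266, 0.056], 0.87)]
top tea_mid [([0.479, 0.087, 0.04], 0.82)]
top salt_mid [([0.417, -0.291, 0.05], 0.67)]
scene spice_mid [([0.406, 0.267, 0.055], 0.74)]
scene tea_mid [([0.485, 0.083, 0.039], 0.7)]
scene salt_mid [([0.414, -0.294, 0.05], 0.88)]
```

Request:
play_rows --translation '[[0, 0, 0], [-0.5, 0.3, 0], [-0.9, 0.6, 0], [-0.9, 0.6, 0], [-0.9, 0.6, 0], [-0.6, 0.4, 0], [-0.23, 0.22, 0], [0, 0, 0.5]]' --twist '[[0, 0, 0.46], [0, 0, 0], [0, 0, 0], [0, 0, 0], [0, 0, 0], [0, 0, 0], [0, 0, 0], [0, 0, 0]]' --gripper '[1, 1, 1, 1, 1, 1, 1, 1]'

```text
time: 17.15
tool_pos: [0.4817, 0.0831, 0.3828]
ee_rot: [3.136, -0.002, 1.353]
wrist_force: [0.5, 0.6, -0.3]
width: 0.0939
finger_force: 0.0
```

Request:
play_rows --translation '[[0, 0, 1], [0, 0, 1], [0, 0, 1], [0, 0, 0.6], [0, 0, 0.25], [0, 0, 0], [0, 0, 0]]' --twist '[[0, 0, 0], [0, 0, 0], [0, 0, 0], [0, 0, 0], [0, 0, 0], [0, 0, 0], [0, 0, 0]]' --gripper '[1, 1, 1, 1, 1, 1, 1]'

```text
time: 17.85
tool_pos: [0.4811, 0.0847, 0.2277]
ee_rot: [3.139, -0.001, 1.356]
wrist_force: [0.5, 0.0, 0.3]
width: 0.0939
finger_force: 0.0
```

Request:
play_rows --translation '[[0, 0, 0], [0, 0, 0], [0, 0, 0], [0, 0, 0], [0, 0, 0], [0, 0, 0], [0, 0, 0], [0, 0, 0]]' --twist '[[0, 0, 0], [0, 0, 0], [0, 0, 0], [0, 0, 0], [0, 0, 0], [0, 0, 0], [0, 0, 0], [0, 0, 0]]' --gripper '[-1, -1, -1, -1, -1, -1, -1, -1]'

```text
time: 18.65
tool_pos: [0.4804, 0.0842, 0.2263]
ee_rot: [-3.141, 0.0, 1.356]
wrist_force: [-0.6, 0.8, 0.2]
width: 0.0475
finger_force: 30.0
```

```bash
python3 plan.py .567 .252 .052 86.7
```

```text
t 18.65 grasp at [0.4804 0.0842 0.0463] yaw 77.7 rp [-3.141  0.   ] width 0.0475 F [-0.6  0.8  0.2]
twist_z -1.57 shift x,y,z [ 4.31  1.92 -0.14]
```

Request:
play_rows --translation '[[0, 0, -0.5], [0, 0, -1], [0, 0, -0.5], [0.6, 0.3, 0], [1, 0.45, 0], [1, 0.45, 0], [1, 0.45, 0], [0.71, 0.27, 0]]' --twist '[[0, 0, -0.57], [0, 0, -0.6], [0, 0, -0.4], [0, 0, 0], [0, 0, 0], [0, 0, 0], [0, 0, 0], [0, 0, 0]]' --gripper '[-1, -1, -1, -1, -1, -1, -1, -1]'

```text
time: 19.45
tool_pos: [0.5678, 0.2542, 0.3055]
ee_rot: [-3.141, -0.0, 1.514]
wrist_force: [-0.4, -0.3, -0.6]
width: 0.0477
finger_force: 30.0
```

Request:
play_rows --translation '[[0, 0, 0], [0, 0, 0]]' --twist '[[0, 0, 0], [0, 0, 0]]' --gripper '[-1, -1]'

```text
time: 19.65
tool_pos: [0.567, 0.2523, 0.3053]
ee_rot: [-3.14, 0.001, 1.514]
wrist_force: [0.1, -0.1, -1.3]
width: 0.0472
finger_force: 30.0
```

```bash
python3 plan.py .567 .252 .053 86.7;python3 - <<'E'
from h import *
for c in("top","scene"):
    im=robot.snapshot(c)
    for n in("tea_mid","holder_oblong"):print(c,n,[(np.round(d['centre'],3).tolist(),round(d['score'],2)) for d in robot.spot_point(n,c)][:2])
E
```

```text
t 19.65 grasp at [0.567  0.2523 0.1253] yaw 86.7 rp [-3.14e+00  1.00e-03] width 0.0472 F [ 0.1 -0.1 -1.3]
twist_z 0.01 shift x,y,z [-0.01  0.    1.81]
top tea_mid [([0.569, 0.251, 0.119], 0.71), ([0.409, 0.265, -0.001], 0.41)]
top holder_oblong [([0.572, 0.253, 0.004], 0.84)]
scene tea_mid [([0.57, 0.25, 0.118], 0.85)]
scene holder_oblong [([0.568, 0.25, -0.002], 0.63)]
```

Request:
play_rows --translation '[[0, 0, 0.4], [0, 0, 0.7], [0, 0, 0.4], [0, 0, 0.2], [0, 0, 0.11], [0, 0, 0], [0, 0, 0]]' --twist '[[0, 0, 0], [0, 0, 0], [0, 0, 0], [0, 0, 0], [0, 0, 0], [0, 0, 0], [0, 0, 0]]' --gripper '[-1, -1, -1, -1, -1, -1, -1]'

```text
time: 20.65
tool_pos: [0.5674, 0.252, 0.235]
ee_rot: [3.14, -0.001, 1.513]
wrist_force: [0.0, -1.1, 0.4]
width: 0.0476
finger_force: 30.0
```

Request:
play_rows --translation '[[0, 0, 0], [0, 0, 0], [0, 0, 0], [0, 0, 0], [0, 0, 0], [0, 0, 0], [0, 0, 0]]' --twist '[[0, 0, 0], [0, 0, 0], [0, 0, 0], [0, 0, 0], [0, 0, 0], [0, 0, 0], [0, 0, 0]]' --gripper '[1, 1, 1, 1, 1, 1, 1]'

```text
time: 21.35
tool_pos: [0.567, 0.2519, 0.2338]
ee_rot: [-3.142, 0.0, 1.513]
wrist_force: [-0.6, 0.6, 0.5]
width: 0.0938
finger_force: 0.0
```

Request:
play_rows --translation '[[0, 0, -0.3], [0, 0, -0.7], [0, 0, -1], [0, 0, -1], [0, 0, -0.8], [0, 0, -0.3], [0, 0, 0], [0, 0, 0]]' --twist '[[0, 0, 0], [0, 0, 0], [0, 0, 0], [0, 0, 0], [0, 0, 0], [0, 0, 0], [0, 0, 0], [0, 0, 0]]' --gripper '[1, 1, 1, 1, 1, 1, 1, 1]'

```text
time: 22.15
tool_pos: [0.5669, 0.2518, 0.3962]
ee_rot: [-3.139, 0.001, 1.513]
wrist_force: [-0.7, -0.9, -0.7]
width: 0.094
finger_force: 0.0
```

```bash
python3 plan.py .645 .060 .052 86.7;python3 - <<'E'
from h import *
for c in("top","scene"):
    im=robot.snapshot(c)
    for n in("tea_mid","coffee_mid"):print(c,n,[(np.round(d['centre'],3).tolist(),round(d['score'],2)) for d in robot.spot_point(n,c)][:2])
E
```

```text
t 22.15 grasp at [0.5669 0.2518 0.2162] yaw 86.7 rp [-3.139e+00  1.000e-03] width 0.094 F [-0.7 -0.9 -0.7]
twist_z -0.0 shift x,y,z [-4.68  2.23  4.11]
top tea_mid [([0.57, 0.255, 0.046], 0.9)]
top coffee_mid [([0.646, 0.063, 0.047], 0.84), ([0.412, 0.266, 0.056], 0.55)]
scene tea_mid [([0.566, 0.25, 0.044], 0.84)]
scene coffee_mid [([0.648, 0.063, 0.048], 0.7)]
```

Request:
play_rows --translation '[[-0.5, 0.2, 0], [-1, 0.45, 0], [-1, 0.45, 0], [-1, 0.45, 0], [-0.8, 0.45, 0], [-0.35, 0.25, 0], [0, 0, 0.5], [0, 0, 0.8]]' --twist '[[0, 0, 0], [0, 0, 0], [0, 0, 0], [0, 0, 0], [0, 0, 0], [0, 0, 0], [0, 0, 0], [0, 0, 0]]' --gripper '[1, 1, 1, 1, 1, 1, 1, 1]'

```text
time: 23.25
tool_pos: [0.6469, 0.0609, 0.3479]
ee_rot: [3.136, -0.001, 1.512]
wrist_force: [0.4, -0.8, 0.3]
width: 0.0943
finger_force: 0.0
```

Request:
play_rows --translation '[[0, 0, 0.8], [0, 0, 0.9], [0, 0, 0.7], [0, 0, 0.4], [0, 0, 0], [0, 0, 0]]' --twist '[[0, 0, 0], [0, 0, 0], [0, 0, 0], [0, 0, 0], [0, 0, 0], [0, 0, 0]]' --gripper '[1, 1, 1, 1, 1, 1]'

```text
time: 23.85
tool_pos: [0.6465, 0.0615, 0.2348]
ee_rot: [3.14, -0.0, 1.513]
wrist_force: [-0.0, -0.7, 0.3]
width: 0.0937
finger_force: 0.0
```

Request:
play_rows --translation '[[0, 0, 0], [0, 0, 0], [0, 0, 0], [0, 0, 0], [0, 0, 0], [0, 0, 0], [0, 0, 0], [0, 0, 0]]' --twist '[[0, 0, 0], [0, 0, 0], [0, 0, 0], [0, 0, 0], [0, 0, 0], [0, 0, 0], [0, 0, 0], [0, 0, 0]]' --gripper '[-1, -1, -1, -1, -1, -1, -1, -1]'

```text
time: 24.65
tool_pos: [0.6463, 0.061, 0.2345]
ee_rot: [3.14, 0.0, 1.513]
wrist_force: [-0.1, 0.9, 2.8]
width: 0.0619
finger_force: 30.0
```

```bash
python3 plan.py .459 -.110 .058 86.7
```

```text
t 24.65 grasp at [0.6463 0.061  0.0545] yaw 86.7 rp [3.14 0.  ] width 0.0619 F [-0.1  0.9  2.8]
twist_z -0.0 shift x,y,z [-4.54 -4.43 -0.09]
```

Request:
play_rows --translation '[[0, 0, -0.5], [0, 0, -1], [-0.4, -0.4, -0.5], [-0.9, -0.9, 0], [-0.9, -0.9, 0], [-0.9, -0.9, 0], [-0.9, -0.85, 0], [-0.54, -0.48, 0]]' --twist '[[0, 0, 0], [0, 0, 0], [0, 0, 0], [0, 0, 0], [0, 0, 0], [0, 0, 0], [0, 0, 0], [0, 0, 0]]' --gripper '[-1, -1, -1, -1, -1, -1, -1, -1]'

```text
time: 25.45
tool_pos: [0.4577, -0.1095, 0.3118]
ee_rot: [-3.137, -0.0, 1.511]
wrist_force: [-0.5, -1.1, -3.4]
width: 0.0618
finger_force: 30.0
```

Request:
play_rows --translation '[[0, 0, 0], [0, 0, 0]]' --twist '[[0, 0, 0], [0, 0, 0]]' --gripper '[-1, -1]'

```text
time: 25.65
tool_pos: [0.4602, -0.1083, 0.3127]
ee_rot: [-3.14, -0.001, 1.511]
wrist_force: [-0.2, 0.2, -3.6]
width: 0.0623
finger_force: 30.0
```

```bash
python3 plan.py .459 -.110 .061 86.7;python3 - <<'E'
from h import *
for c in("top","scene"):
    im=robot.snapshot(c)
    for n in("coffee_mid","holder_round_large"):print(c,n,[(np.round(d['centre'],3).tolist(),round(d['score'],2)) for d in robot.spot_point(n,c)][:2])
E
```

```text
t 25.65 grasp at [ 0.4602 -0.1083  0.1327] yaw 86.6 rp [-3.14e+00 -1.00e-03] width 0.0623 F [-0.2  0.2 -3.6]
twist_z -0.02 shift x,y,z [-0.04 -0.03  1.79]
top coffee_mid []
top holder_round_large [([0.459, -0.107, -0.001], 0.43)]
scene coffee_mid [([0.46, -0.108, 0.129], 0.81), ([0.568, 0.251, 0.043], 0.58)]
scene holder_round_large [([0.461, -0.107, 0.002], 0.63), ([0.41, 0.265, -0.002], 0.44)]
```

Request:
play_rows --translation '[[0, 0, 0.4], [0, 0, 0.7], [0, 0, 0.4], [0, 0, 0.2], [0, 0, 0.08], [0, 0, 0], [0, 0, 0]]' --twist '[[0, 0, 0], [0, 0, 0], [0, 0, 0], [0, 0, 0], [0, 0, 0], [0, 0, 0], [0, 0, 0]]' --gripper '[-1, -1, -1, -1, -1, -1, -1]'

```text
time: 26.65
tool_pos: [0.4613, -0.1083, 0.2438]
ee_rot: [3.14, 0.001, 1.513]
wrist_force: [-0.8, -1.0, -4.0]
width: 0.0621
finger_force: 30.0
```

Request:
play_rows --translation '[[0, 0, 0], [0, 0, 0], [0, 0, 0], [0, 0, 0], [0, 0, 0], [0, 0, 0], [0, 0, 0]]' --twist '[[0, 0, 0], [0, 0, 0], [0, 0, 0], [0, 0, 0], [0, 0, 0], [0, 0, 0], [0, 0, 0]]' --gripper '[1, 1, 1, 1, 1, 1, 1]'

```text
time: 27.35
tool_pos: [0.4607, -0.1082, 0.2427]
ee_rot: [-3.142, 0.0, 1.513]
wrist_force: [0.0, -0.3, -0.3]
width: 0.0941
finger_force: 0.0
```

Request:
play_rows --translation '[[0, 0, -0.3], [0, 0, -0.7], [0, 0, -1], [0, 0, -1], [0, 0, -0.8], [0, 0, -0.3], [0, 0, 0], [0, 0, 0]]' --twist '[[0, 0, 0], [0, 0, 0], [0, 0, 0], [0, 0, 0], [0, 0, 0], [0, 0, 0], [0, 0, 0], [0, 0, 0]]' --gripper '[1, 1, 1, 1, 1, 1, 1, 1]'

```text
time: 28.15
tool_pos: [0.4605, -0.1081, 0.4052]
ee_rot: [-3.139, -0.001, 1.513]
wrist_force: [0.1, -0.8, 0.2]
width: 0.094
finger_force: 0.0
```

```bash
python3 - <<'E'
from h import *
for c in("top","scene"):
    im=robot.snapshot(c);cv2.imwrite(f"pics/{c}9.png",im[:,:,::-1] if c=="top" else cv2.resize(im[120:400,140:440],None,fx=2,fy=2)[:,:,::-1])
    for n in("coffee_mid","salt_mid","spice_mid","tea_mid","mug","mill"):print(c,n,[(np.round(d['centre'],3).tolist(),round(d['score'],2)) for d in robot.spot_point(n,c)][:1])
E
```

```text
top coffee_mid []
top salt_mid [([0.417, -0.294, 0.05], 0.62)]
top spice_mid [([0.409, 0.266, 0.056], 0.83)]
top tea_mid [([0.567, 0.252, 0.045], 0.67)]
top mug [([0.783, -0.031, 0.002], 0.75)]
top mill [([0.762, 0.181, 0.0], 0.87)]
scene coffee_mid [([0.461, -0.109, 0.056], 0.88)]
scene salt_mid [([0.413, -0.289, 0.051], 0.76)]
scene spice_mid [([0.404, 0.264, 0.057], 0.68)]
scene tea_mid [([0.569, 0.25, 0.048], 0.63)]
scene mug [([0.782, -0.031, 0.003], 0.78)]
scene mill [([0.762, 0.183, 0.0], 0.87)]
```

View pics/scene9.png

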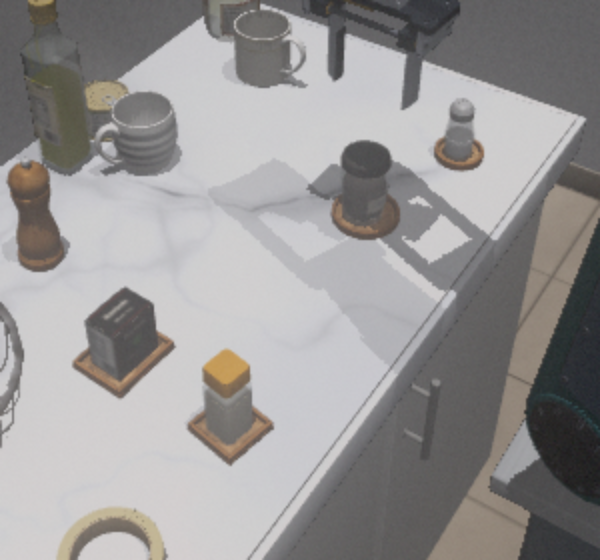

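The picture shows all four things upright inside their holders: coffee (365,190), salt (460,135), tea (122,335) and spice (230,400). The gripper hangs free above them.

```bash
python3 -c "
from bench import robot
print(robot.close_job())"
```

```text
the job is handed in; nothing more can be done
None
```

The salt shaker, spice jar, coffee jar and tea box each stand upright in their matching holders, and the gripper has let go of everything. The mug and pepper mill read as unmoved, and I handed the job in at about 29 s of the 112 s limit; closing it returned no verdict.

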